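# Eject a tube end cap and trap it

### The job

A black tube end cap sits between the guides of the spring ejector on the bench. Press the ejector's key fully down with one fingertip and keep it down, and with the other finger stop the cap that slides out, on the open deck before it goes over the front lip. Do not lift the cap or disturb the loose things standing round the ejector, and finish while still holding the key down with the cap stopped against the finger.

Things in the scene. Friction and masses are not known exactly. Their poses are not given: they have to be found in the camera images.
- ejector: The ejector, fixed to the bench: dark steel base plate 130 x 116 mm with an aluminium deck and, left (+y) of it, a grey cover (36 mm high) and a grey block with the key (x -50 to 0, y 40 to 80, top z = 40 mm). Origin on the bench under the deck's mid line; -x is the way the cap slides out (towards the robot at yaw 0), +y points to the key, z up. Highest point: rear plate, x = 64, z = 62 mm.
- open_deck (a point): Centre of the open front part of the aluminium deck, on its flat top: x = -15, y = 0, z = 40 mm of the ejector. The deck is 48 mm wide (y -24 to 24); the open part runs from the front lip at ejector x = -35 mm back to x = 5 mm, where two steel guides begin (at y = +-19.5 mm, 6 mm wide, up to z = 53 mm, back to x = 60 mm).
- ejector_key (a joint): Travel of the key, straight down, m: 0 = up, 0.008 = fully down on its stop. The spring takes about 2 N to start and 4.5 N at full depth, and lifts the key again if it is let go. From about 4 mm down the catch frees the slider.
- key_top (a point): Centre of the top face of the key, a ribbed grey plate 40 mm (ejector x) by 30 mm (ejector y), at x = -25, y = 60 mm of the ejector; 54 mm above the bench when up and 46 mm when fully down (then 6 mm above the deck).
- slider_block (a joint): Travel of the small steel slider behind the cap, m: 0 = held back by the catch, grows up to 0.072 as it moves towards the lip. Once freed, a damped spring of about 3 N drives it at about 25 to 30 mm/s, pushing the cap before it (2 s to the lip); a finger in the cap's path stops it.
- tube_cap: The black plastic end cap to be trapped, 30 x 30 mm and 19 mm high, about 15 g, lying loose on the deck. Origin at the centre of its underside, z up. It starts at x = 26 mm, y = 0 of the ejector, its front face at x = 11 mm between the guides, and slides along -x; left alone it falls over the lip.
- spare_cap: Another such end cap, 30 x 30 x 19 mm, lying on the bench to the right of the ejector; origin at the centre of its underside. Leave it alone.
- bracket: Galvanised angle bracket, 30 x 40 mm, 40 mm high, standing loose on the bench to the right of the ejector; origin at the centre of its underside. Leave it alone.
- washer_jar: Lidded jar of washers, 60 mm across, 78 mm high, standing loose on the bench to the left of the ejector; origin at the centre of its underside. Leave it alone.
Not all that is in view belongs to the job. Leave any blue or green look-alike of the tube_cap alone.

How it is judged (in metres and radians):
On the way, in this order (a step that is already met when the one before it is completed fails the run):
1. with the key down the cap has popped forward out of its seat (value of joint ejector_key above 0.0035 m and x of tube_cap in the frame of ejector below 0.0235 m).
2. a finger has stopped the cap on the open deck while the key is held down (value of joint ejector_key above 0.005 m and contact force between the fingers and tube_cap above 0.3 N and x of tube_cap in the frame of ejector between -0.033 and 0.0215 m and z of tube_cap in the frame of ejector between 0.037 and 0.044 m and angle between tube_cap's own z axis and vertical below 0.2 rad and linear speed of tube_cap below 0.01 m/s and value of joint slider_block above 0.003 m), for 0.3 s.
At the end, for the whole second after the job is handed in: Key at least 5 mm down; a finger touches the cap (over 0.3 N); the cap is at least 4.5 mm out of its seat and at least 2 mm short of its centre reaching the lip (ejector x 21.5 to -33 mm), flat on the deck (tilt under 0.2 rad, height within 4 mm) and at rest (under 10 mm/s) (all of step 2); the arm keeps its last pose, push and grip.
It fails at once if the cap slides over the front lip or falls off the deck (x of tube_cap in the frame of ejector below -0.034 m or z of tube_cap in the frame of ejector below 0.03 m).
It fails at once if the cap is lifted (z of tube_cap in the frame of ejector above 0.052 m).
It fails at once if the key is let up after the cap has popped (value of joint slider_block above 0.006 m and value of joint ejector_key below 0.0025 m).
It fails at once if the spare cap, the bracket or the jar is disturbed (distance of any of spare_cap, bracket, washer_jar from where it was at the start of the episode above 0.015 m).
It also fails if it takes over 32 s, if anything falls off the work surface, if the arm or the gripper's body presses on something with over 40 N, if the wrist force passes 120 N, or if a joint passes its speed limit or range.

### The arm

A 6-joint arm with a two-finger parallel gripper is mounted at the origin on the work surface; the furniture and walls round the work are solid. World frame = base frame: x ahead of the robot, y to its left, z up, the work surface at z = 0. Lengths are in m, angles in degrees, forces in N, time in s.
With the tool pointing down it reaches from about 0.375 to 0.9 m from the base axis. Payload 3.1 kg.
Tool frame: the origin (TCP) lies midway between the tips of the shut fingers; the grasp point (between the pads) lies 19 mm behind it; z points along the fingers, y is the direction in which the jaws open and shut (so a half turn about z gives the same grasp; the last joint's range is limited). The gripper opens to 87 mm and grips with 3 to 60 N. Pads are 19 mm wide; open, the fingers measure 117 mm over their backs; the gripper's body (75 mm by 190 mm) begins 51 mm behind the grasp point.
Start: joints at [-80.529, 30.224, 82.088, -0, 67.689, -10.227], TCP at [0.211, -0.588, 0.223] pointing down, gripper open.
Joint ranges: [-176.69, 176.69], [-43.24, 126.21], [12.49, 139.97], [-82, 262], [0, 151.66], [-163.58, 163.58]. Speed limits (degrees/s): [159.86, 159.86, 180, 180, 180, 180].

### API

Orientations are given as a 3x3 rotation matrix whose columns are the frame's x, y, z axes.
In Python, from rig import bot gives the robot as it stands.
- The arm moves only by the tool carry_out, never from a script. Its arguments are lists of equal length, an entry for each row: "grip": the gripper's target within -1 to 1 (fully open at 1, half-way at 0, shut at -1); "slide": the shift along the tool's x, y, z in mm, a list of three; "twist": the turn, a rotation vector about the tool's x, y, z in rad, a list of three. In form: {"grip": [grip, ...], "slide": [[dx, dy, dz], ...], "twist": [[wx, wy, wz], ...]}. A call has 1 to 12 rows; each row shifts and turns the pose as measured when the row begins, along the tool's axes as they then stand; what a row does not reach is not made up. A row lasts 1/10 s, in which the tool goes at most 50 mm and 8.59 degrees, less where a joint would pass 70% of its speed; a pose out of reach is approached as far as the arm can. A call is refused whole if a number of a shift passes 50 or a number of a turn 0.15, either way. A call with a gripper value outside its range is refused whole. The fingers move at their own pace and stop on an object; the grip force is fixed at half the most. Time passes only in rows, so rows that do not move let the fingers close. It gives the time, the measured TCP pose, the force and the opening at its end, in the units of the state.
- bot.read_state(): the state, without advancing time (a new reading comes with each control period).
- bot.capture(name): name is "scene" or "top" or "wrist"; returns a dict with "color" (384x512x3 uint8, red, green, blue), "depth" (384x512 float32, m along the optical axis (not along the pixel's ray), 0 where there is no reading), "fx", "fy", "cx", "cy" (pixels), "position" and "rotation" of the camera in the world; the wrist camera has in their place "T_tool_cam" (4x4, takes a point from camera to tool coordinates, whose origin is the TCP and whose axes are the flange's). Camera axes: x right, y up, looking along -z (the intrinsics and any distortion apply to the point x, -y, -z); pixel columns grow to the right and rows downward; lengths in m; the calibration is good to about 2 mm. A picture is of the moment at which its call begins: read the wrist's pose just before it.
- bot.hand_in(): hands the job in, once; it reports no verdict.
The state is a dict: "time_s": time; "joint_positions": joint angles; "qvel": joint speeds; "tau": joint torques, N m; "position": TCP position; "tcp_rot": TCP orientation; "force": force on the tool from outside, world axes, zero at the start; "moment": the same for the moment, N m; "opening": opening from 0.0 (shut) to 1.0 (fully open).
Only numpy, scipy, OpenCV 4.12 (cv2) and the standard library are available. Lean on these libraries where they do the work, as an engineer would, in place of code of your own. Each camera call takes 0.05 s, during which the arm holds its last target.

## Working session

There is one attempt and no reset: what is moved stays moved. The work goes in short steps, Python scripts to look and compute and a tool call to move; the robot and the scene stay as the last step left them, time stands still between calls to the robot, and variables do not carry over. Pictures are saved under pics/ and viewed, and the job is handed in when it is done.

Besides the shell and the picture viewer there is one more tool, called after ">>>" by a JSON object that holds its "name" and its "arguments". carry_out: Moves the arm, as the interface text tells. Its arguments: {"type":"object","properties":{"grip":{"type":"array"},"slide":{"type":"array"},"twist":{"type":"array"}},"required":["grip","slide","twist"]}

```bash
ls; mkdir -p pics; python3 - <<'E'
from rig import bot
import cv2
s=bot.read_state();print(s)
for n in("scene","top"):
    c=bot.capture(n);cv2.imwrite(f"pics/{n}0.png",c["color"][:,:,::-1]);print(n,c["fx"],c["fy"],c["cx"],c["cy"],c["position"],c["rotation"],[k for k in c])
    import pickle;pickle.dump(c,open(f"{n}0.pkl","wb"))
E
```

```text
pics
{'time_s': 0.0, 'joint_positions': array([-8.05297194e+01,  3.02783422e+01,  8.21580445e+01, -1.13245495e-03,
        6.76891704e+01, -1.02265134e+01]), 'qvel': array([ 0.0794633 ,  0.00638582, -0.05704911,  0.0182814 , -0.03204555,
        0.00141227]), 'tau': array([-1.11276433e-03, -4.40045643e+01, -1.76593173e+01,  6.34008832e-02,
        5.82415354e-02, -1.63677792e-04]), 'position': array([ 0.21055674, -0.58766876,  0.22156913]), 'tcp_rot': array([[ 9.41486941e-01,  3.37049251e-01, -3.78597537e-04],
       [ 3.37049259e-01, -9.41484539e-01,  2.15850790e-03],
       [ 3.71079744e-04, -2.15981302e-03, -9.99997599e-01]]), 'force': array([ 0.05642522, -0.30013649,  0.14032359]), 'moment': array([-0.04381999,  0.04353424, -0.00598003]), 'opening': 0.9999321713403115}
scene 363.99628215259304 363.99628215259304 255.64176697146482 190.02735649395797 [-0.04739728 -0.42508089  0.49667151] [[ 0.66582549  0.37047297 -0.64763121]
 [-0.74610411  0.32798804 -0.57944154]
 [-0.00225214  0.86900726  0.49479421]] ['color', 'depth', 'fx', 'fy', 'cx', 'cy', 'position', 'rotation']
top 379.16987375983126 379.16987375983126 253.81566115374787 191.82026204221424 [0.396704   0.04212439 0.90957928] [[ 0.01232222  0.99469976 -0.10208107]
 [-0.99965295  0.00987728 -0.02442189]
 [-0.02328416  0.10234657  0.99447626]] ['color', 'depth', 'fx', 'fy', 'cx', 'cy', 'position', 'rotation']
```

View pics/scene0.png

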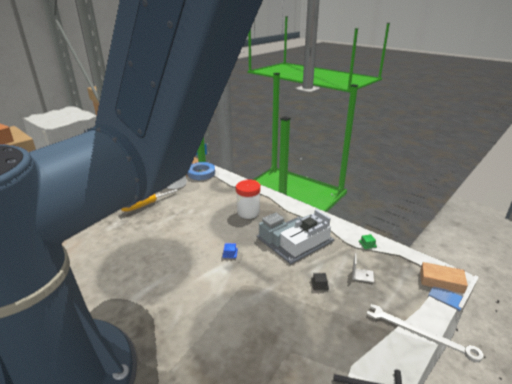

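View pics/top0.png

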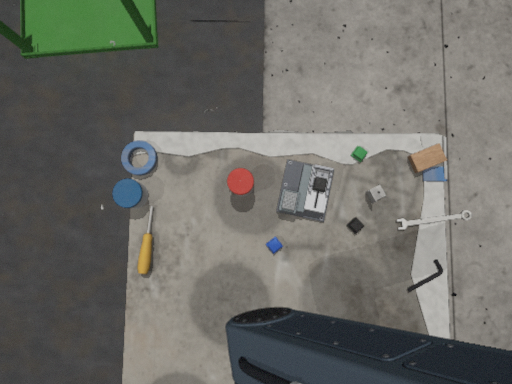

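The scene view shows the ejector near (295,235), with the red-lidded jar at (248,198). In the top view the ejector is near (306,190), the jar (240,181), the bracket (377,193) and the spare cap (355,225). I'll zoom in.

```bash
cat > h.py <<'E'
import numpy as np,pickle
def cast(c,u,v,z):
    d=np.array([(u-c["cx"])/c["fx"],-(v-c["cy"])/c["fy"],-1.]);d=c["rotation"]@d
    p=np.array(c["position"]);return p+d*(z-p[2])/d[2]
def pts(c):
    h,w=c["depth"].shape;u,v=np.meshgrid(np.arange(w),np.arange(h));D=c["depth"]
    P=np.stack([(u-c["cx"])/c["fx"]*D,-(v-c["cy"])/c["fy"]*D,-D],-1)
    return P@np.array(c["rotation"]).T+c["position"]
E
python3 - <<'E'
import pickle,cv2
from h import *
c=pickle.load(open("top0.pkl","rb"));i=c["color"][150:240,220:400,::-1]
cv2.imwrite("pics/topz.png",cv2.resize(i,None,fx=4.4,fy=4.4,interpolation=cv2.INTER_CUBIC))
c2=pickle.load(open("scene0.pkl","rb"));i=c2["color"][170:300,220:400,::-1]
cv2.imwrite("pics/scz.png",cv2.resize(i,None,fx=4.4,fy=4.4,interpolation=cv2.INTER_CUBIC))
P=pts(c)
for r in range(156,226,4): print(r,' '.join('%3d'%(1000*P[r,q,2]) for q in range(272,340,4)))
E
```

```text
156   0   0   0  -3  -2  -4   0  -6  -4  -3  -2  -2  -4   0  -1   0   0
160  -3  -1  -6  -1   8   3  -4  -1  -4  -1  -3  -4  -4  -3  -4  -7   0
164  -4  -2  -1  -2   5   6   5   3  36   7   4  64  -3  -8  -5  -2  -3
168  -2  -2  -1  -5   5   6   6   8  36  36  41  42  54  62  61  61  -4
172  -4  -2  -5   3   4   3   8   6  34  35  56  54  59  41  38  10  -3
176  -3  -3  -2   5   6   4   6  12  33  36  50  52 909  57  44   8  -1
180  -2  -3  -2   5   4   6   8  34  36  37  54  59  58  60  52  -1  -5
184   0   0  -3   8   8   6   6  35  34  37  38  59  59  59  52  -3  -2
188  -5  -2  -3   8   4   8   5  34  38  42  46  56  59  62  56  -1  -3
192  -4  -5   5  52  54  50  38  35  37  38  39  40  40  41   5  -2  -2
196  -3  -3   6  52  54  55  54  37  38  42  41  41  39  38   6  -3  -2
200  -2  -3  38  52  55  55  40  34  36  37  40  41  38  40  -3  -4  -2
204   0  -4  37  56  52  53  40  36  38  40  40  37  40  40  -5  -5  -5
208  -1   4  37  52  56  55  36  36  38  39  41  37  40  43  -3  -5  -4
212  -3  -2  -3   7  17  38   3   5   7   7   8   4  30   6  -4  -3  -2
216  -1  -3  -5  -4  -5  -3  -3   4   5   5   7   7  11   5  -3  -1  -3
220  -3  -3  -3  -3  -4  -4  -4  -4  -4  -1  -3  -3   7  -4   0   0  -3
224  -4  -5  -3  -2  -2  -2  -5  -3  -2   0   0  -4  -2   0  -3  -4  -2
```

View pics/topz.png

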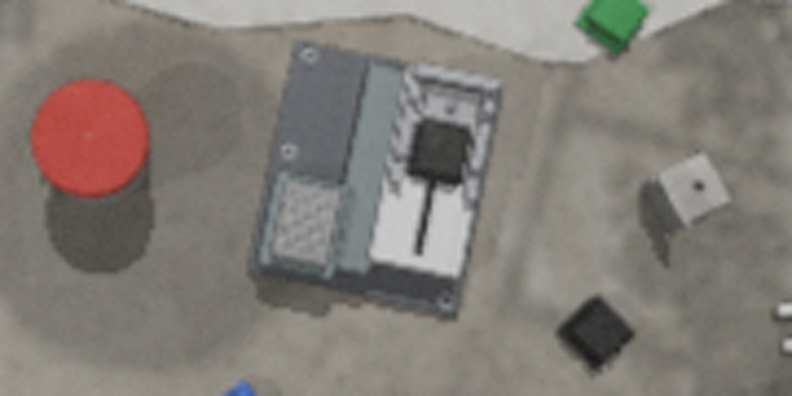

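View pics/scz.png

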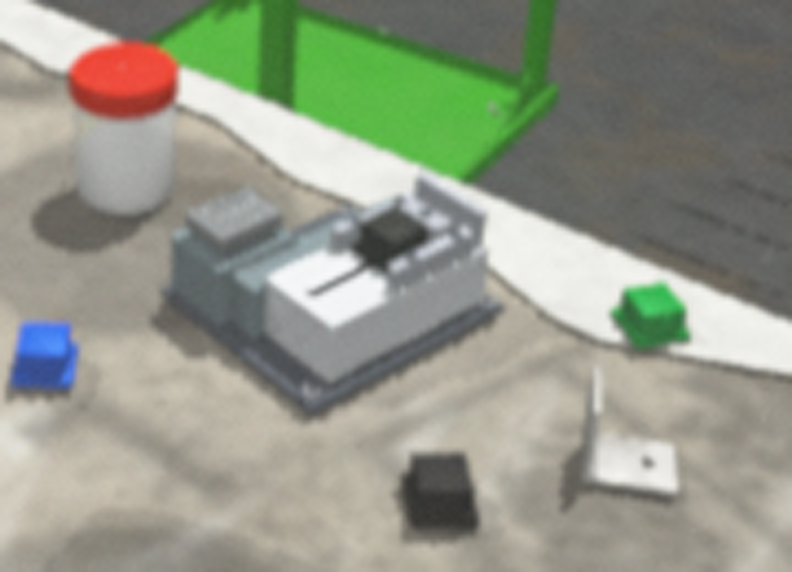

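```bash
python3 - <<'E'
import pickle,cv2
from h import *
c=pickle.load(open("top0.pkl","rb"));P=pts(c);img=c["color"]
hsv=cv2.cvtColor(img,cv2.COLOR_RGB2HSV)
roi=np.zeros(P.shape[:2],bool);roi[150:225,275:342]=1
Z=P[...,2]
v,u=np.mgrid[0:384,0:512]
key=roi&(Z>.048)&(u<300)&(v>186)
white=roi&(img.min(2)>195)
cap=roi&(img.max(2)<60)
for n,m,z in(("key",key,.054),("white",white,.040),("cap",cap,.059)):
    m=m.astype(np.uint8);k,l,st,ce=cv2.connectedComponentsWithStats(m);j=1+st[1:,4].argmax()
    m=(l==j).astype(np.uint8);cn=max(cv2.findContours(m,0,2)[0],key=cv2.contourArea)
    r=cv2.minAreaRect(cn);b=cv2.boxPoints(r)
    W=np.array([cast(c,*q,z) for q in b])[:,:2]*1000
    print(n,st[j],r,'\n',W.round(1),'mean',W.mean(0).round(1),np.linalg.norm(np.diff(W,axis=0),axis=1).round(1))
def zz(x,y,z):return cast(c,(x+.5)/4.4-.5+220,(y+.5)/4.4-.5+150,z)[:2]*1000
for n,x,y,z in(("lipL",368,262,.04),("lipR",460,275,.04),("keyTL",283,176,.054),("keyTR",346,187,.054),("keyBR",332,268,.054),("keyBL",270,258,.054),("baseFL",250,272,.006),("baseFR",456,318,.006),("baseRL",296,43,.006),("rearR",500,82,.062),("rearL",405,63,.062)):print(n,zz(x,y,z).round(1))
E
```

```text
key [281 191  16  19 235] ((288.7884826660156, 200.0576934814453), (13.335897445678711, 17.454336166381836), 11.309932708740234) 
 [[450.    2.4]
 [488.9  -5.1]
 [483.3 -34.7]
 [444.4 -27. ]] mean [466.7 -16.1] [39.6 30.1 39.6]
white [305 192  11  18 116] ((310.0, 200.5), (10.0, 17.0), -0.0) 
 [[447.6 -54.2]
 [486.7 -54.2]
 [486.9 -77.1]
 [447.9 -77. ]] mean [467.3 -65.6] [39.1 22.9 39.1]
cap [313 179  12  14  43] ((316.7348327636719, 187.0386962890625), (14.271246910095215, 8.17623519897461), 48.012786865234375) 
 [[501.9 -60.9]
 [514.4 -74.6]
 [490.6 -95.9]
 [478.1 -82.2]] mean [496.3 -78.4] [18.6 32.  18.5]
lipL [447.2 -50.2]
lipR [441.  -97.8]
keyTL [490.2  -5.1]
keyTR [484.9 -37.4]
keyBR [443.1 -30.3]
keyBL [447.9   1.4]
baseFL [443.1   9.9]
baseFR [ 419.6 -100.9]
baseRL [568.9 -14.5]
rearR [ 538.8 -115.3]
rearL [548.3 -66.9]
```

Yaw comes out near -11° and the origin near (480, -80) mm. The key, lip and rear plate agree to within about 2 mm. Next I'll transit at height.

>>> {"name": "carry_out", "arguments": {"grip": [0,0,0,0,0,0,0,0,0,0,0,0], "slide": [[34,-34,0],[34,-34,0],[34,-34,0],[34,-34,0],[34,-34,0],[34,-34,0],[34,-34,0],[34,-34,0],[34,-34,0],[34,-34,0],[34,-34,0],[34,-34,0]], "twist": [[0,0,0],[0,0,0],[0,0,0],[0,0,0],[0,0,0],[0,0,0],[0,0,0],[0,0,0],[0,0,0],[0,0,0],[0,0,0],[0,0,0]]}}

```text
time_s: 1.3
position: [0.4635, -0.0541, 0.2176]
tcp_rot: [[0.946, 0.323, -0.002], [0.323, -0.946, 0.001], [-0.001, -0.001, -1.0]]
force: [0.9, -0.2, 0.3]
opening: 0.499
```

```bash
cat > go.py <<'E'
from rig import bot
import numpy as np,sys
from scipy.spatial.transform import Rotation as R
ex,ey,z,yaw=[float(a) for a in sys.argv[1:5]]
O=np.array([.4797,-.080]);a=np.radians(yaw)
X=np.array([np.cos(a),np.sin(a),0]);Y=np.array([-np.sin(a),np.cos(a),0])
s=bot.read_state();p,T=s["position"],s["tcp_rot"]
t=np.r_[O,z/1000]+ex/1000*X+ey/1000*Y;t[2]=z/1000
G=np.c_[X,-Y,[0,0,-1]]
d=p-np.r_[O,0]
print("t",s["time_s"],"pos",p.round(4),"ej xy",(d@X*1000).round(1),(d@Y*1000).round(1),"F",s["force"].round(2),"open",s["opening"])
print("slide",(T.T@(t-p)*1000).round(1),"twist",R.from_matrix(T.T@G).as_rotvec().round(3))
E
python3 go.py -18 30.5 130 -11
```

```text
t 1.3 pos [ 0.4635 -0.0541  0.2176] ej xy -20.8 22.3 F [ 0.89 -0.16  0.29] open 0.49946571527761086
slide [ 6.7 -5.6 87.6] twist [-0.001  0.002  0.521]
```

>>> {"name": "carry_out", "arguments": {"grip": [0,0,0,0,0,0], "slide": [[3,-3,20],[0,0,20],[0,0,20],[0,0,20],[0,0,0],[0,0,0]], "twist": [[0,0,0.13],[0,0,0.13],[0,0,0.13],[0,0,0.13],[0,0,0],[0,0,0]]}}

```text
time_s: 1.9
position: [0.4681, -0.0414, 0.1354]
tcp_rot: [[0.981, -0.192, 0.001], [-0.192, -0.981, 0.002], [0.0, -0.002, -1.0]]
force: [-0.1, 0.8, 0.3]
opening: 0.493
```

```bash
python3 go.py -18 30.5 80 -11; python3 - <<'E'
from rig import bot
import cv2,pickle
s=bot.read_state()
for n in("wrist","scene"):
    c=bot.capture(n);pickle.dump((s,c),open(n+"1.pkl","wb"))
    i=c["color"][:,:,::-1]
    if n=="scene": i=cv2.resize(i[170:300,220:400],None,fx=4.4,fy=4.4,interpolation=2)
    cv2.imwrite(f"pics/{n}1.png",i)
E
```

```text
t 1.9 pos [ 0.4681 -0.0414  0.1354] ej xy -18.8 35.7 F [-0.07  0.84  0.31] open 0.4930208816015417
slide [ 0.8  5.3 55.4] twist [-0.002 -0.    -0.001]
```

View pics/wrist1.png

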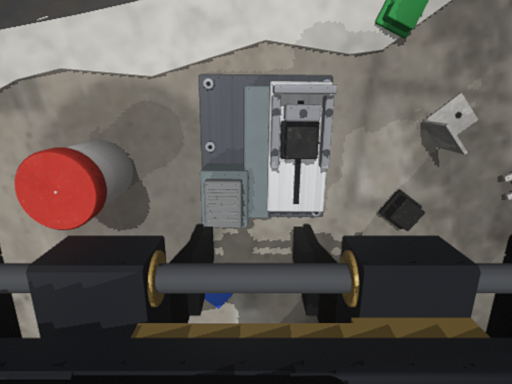

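View pics/scene1.png

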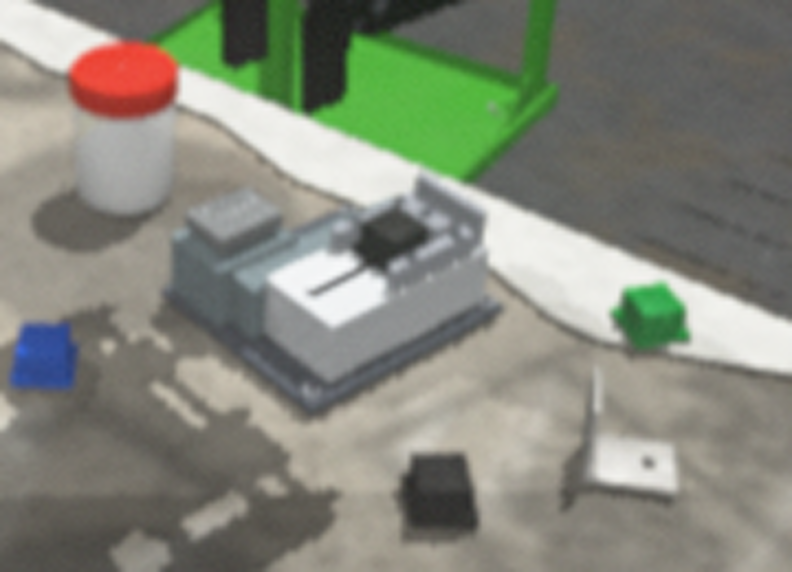

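The wrist view shows the ejector aligned with the tool: key around (224,200), cap (299,140), lip near row 213. The fingertips are at (200,245) and (305,245). I'll cross-check the pose and the finger tips from the wrist camera.

```bash
python3 - <<'E'
import pickle,cv2
from h import *
s,c=pickle.load(open("wrist1.pkl","rb"))
T=c["T_tool_cam"];print(T.round(4))
M=np.eye(4);M[:3,:3]=s["tcp_rot"];M[:3,3]=s["position"];W=M@T
w=dict(c);w["position"]=W[:3,3];w["rotation"]=W[:3,:3]
i=c["color"][60:330,170:350,::-1];cv2.imwrite("pics/w1z.png",cv2.resize(i,None,fx=2.2*1,fy=2.2,interpolation=2))
P=pts(w);Z=P[...,2]
v,u=np.mgrid[0:384,0:512]
O=np.array([.4797,-.080]);a=np.radians(-11);X=np.array([np.cos(a),np.sin(a)]);Y=np.array([-X[1],X[0]])
key=(Z>.048)&(Z<.06)&(u>190)&(u<255)&(v>165)&(v<235)
cap=(c["color"].max(2)<70)&(u>270)&(u<330)&(v>115)&(v<165)
for n,m,z in(("key",key,.054),("cap",cap,.059)):
    k,l,st,ce=cv2.connectedComponentsWithStats(m.astype(np.uint8));j=1+st[1:,4].argmax()
    cn=max(cv2.findContours((l==j).astype(np.uint8),0,2)[0],key=cv2.contourArea);b=cv2.boxPoints(cv2.minAreaRect(cn))
    Q=np.array([cast(w,*q,z)[:2] for q in b]);e=(Q-O)@np.c_[X,Y]*1000
    print(n,st[j],e.round(1).tolist(),e.mean(0).round(1))
# finger points in tool coords
w2=dict(c);w2["position"]=T[:3,3];w2["rotation"]=T[:3,:3];Q=pts(w2)*1000
m=(c["depth"]>0)&(Q[...,2]>-25)&(Q[...,2]<6)&(abs(Q[...,0])<25)
for sg in(1,-1):
    q=Q[m&(sg*Q[...,1]>0)&(abs(Q[...,1])<60)]
    if len(q):print(sg,len(q),np.percentile(q,[1,10,50,90,99],axis=0).round(1).tolist())
E
```

```text
[[-5.000e-04  9.603e-01  2.789e-01  7.700e-02]
 [ 1.000e+00  6.000e-04 -3.000e-04  1.000e-04]
 [-4.000e-04  2.789e-01 -9.603e-01 -1.617e-01]
 [ 0.000e+00  0.000e+00  0.000e+00  1.000e+00]]
key [ 204  179   38   49 1805] [[-2.7, 73.6], [-2.8, 44.9], [-42.9, 45.3], [-42.9, 75.4]] [-22.8  59.8]
cap [ 280  121   39   44 1437] [[41.7, 15.9], [41.7, -11.6], [10.0, -13.3], [10.1, 15.2]] [25.9  1.6]
1 608 [[-6.6, 21.5, -24.8], [0.2, 21.7, -23.3], [10.1, 24.1, -13.4], [11.7, 29.3, -2.5], [12.1, 30.5, 0.1]]
-1 610 [[-7.1, -30.6, -24.8], [0.2, -29.2, -23.3], [10.2, -24.1, -13.2], [11.8, -21.8, -2.2], [12.1, -21.6, 0.5]]
```

View pics/w1z.png

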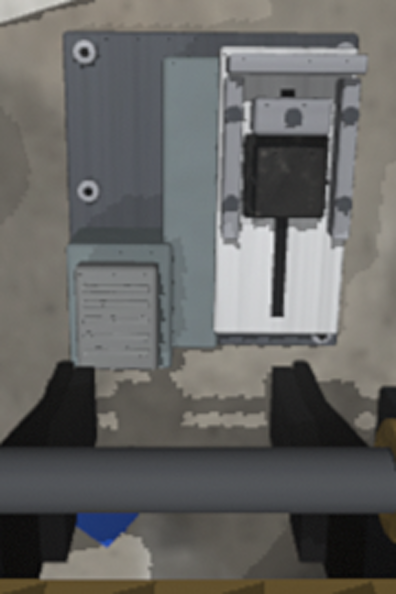

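The wrist view agrees to within 2 mm: key centre (-22.8, 59.8), cap (25.9, 1.6). At the tip the fingers are about 9 mm thick with centres at ±26 mm. I'll widen the grip slightly and descend to just above the key.

>>> {"name": "carry_out", "arguments": {"grip": [0.15,0.15,0.15,0.15,0.15,0.15,0.15], "slide": [[0.5,2,15],[0.5,2,15],[0,1,15],[0,0,15],[0,0,10],[0,0,0],[0,0,0]], "twist": [[0,0,0],[0,0,0],[0,0,0],[0,0,0],[0,0,0],[0,0,0],[0,0,0]]}}

```text
time_s: 2.7
position: [0.4755, -0.0502, 0.0709]
tcp_rot: [[0.982, -0.186, 0.019], [-0.186, -0.983, -0.004], [0.02, 0.001, -1.0]]
force: [-0.5, -0.1, -0.8]
opening: 0.574
```

```bash
python3 go.py -18 31 60 -11; python3 - <<'E'
from rig import bot
import cv2,pickle
s=bot.read_state()
for n in("wrist","scene"):
    c=bot.capture(n);pickle.dump((s,c),open(n+"2.pkl","wb"))
    i=c["color"][:,:,::-1]
    if n=="scene": i=cv2.resize(i[150:280,220:400],None,fx=4.4,fy=4.4,interpolation=2)
    cv2.imwrite(f"pics/{n}2.png",i)
E
```

```text
t 2.7 pos [ 0.4755 -0.0502  0.0709] ej xy -9.8 28.5 F [-0.49 -0.1  -0.77] open 0.5740215615338524
slide [-8.4 -2.6 10.7] twist [ 0.001 -0.02   0.005]
```

View pics/wrist2.png

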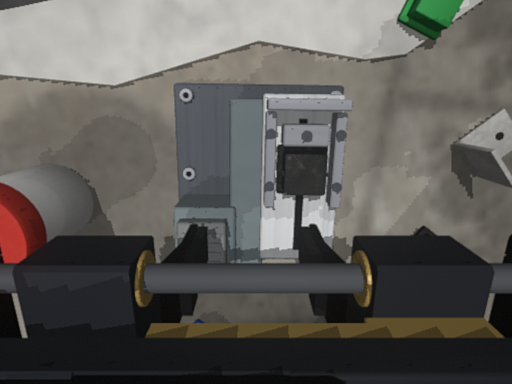

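View pics/scene2.png

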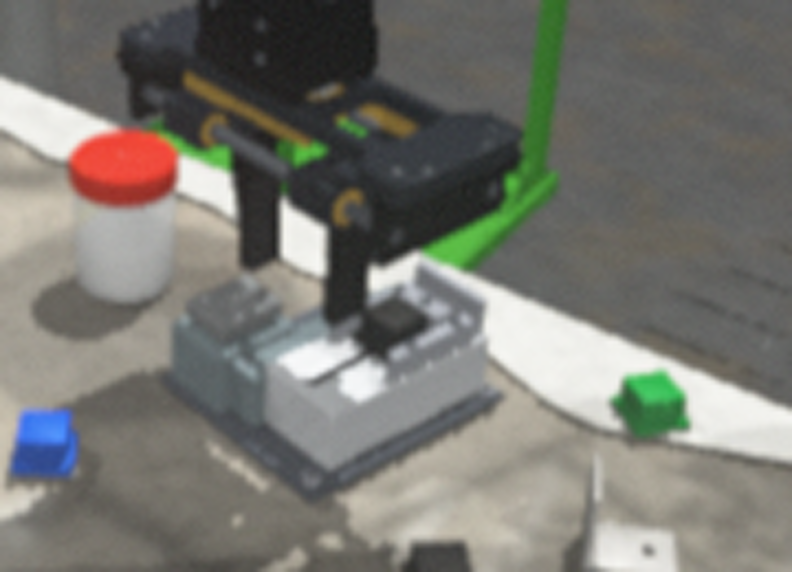

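The fingers straddle correctly: left over the key, right over the deck in front of the cap. The tool drifted +8 mm in x, so I'll correct that.

>>> {"name": "carry_out", "arguments": {"grip": [0.15,0.15,0.15,0.15], "slide": [[-4,-1.5,3],[-4,-1,3],[0,0,2],[0,0,0]], "twist": [[0,-0.01,0.0],[0,-0.01,0],[0,0,0],[0,0,0]]}}

```text
time_s: 3.2
position: [0.4683, -0.0459, 0.0638]
tcp_rot: [[0.983, -0.185, 0.001], [-0.185, -0.983, -0.002], [0.001, 0.001, -1.0]]
force: [-0.1, 0.6, 0.4]
opening: 0.574
```

```bash
python3 go.py -18 31 58 -11
```

```text
t 3.2 pos [ 0.4683 -0.0459  0.0638] ej xy -17.7 31.3 F [-0.15  0.56  0.4 ] open 0.5735520922306956
slide [-0.3  0.2  5.8] twist [ 0.001 -0.001  0.006]
```

>>> {"name": "carry_out", "arguments": {"grip": [0.15,0.15,0.15,0.15,0.15], "slide": [[0,0,3],[0,0,3],[0,0,3],[0,0,0],[0,0,0]], "twist": [[0,0,0],[0,0,0],[0,0,0],[0,0,0],[0,0,0]]}}

```text
time_s: 3.7
position: [0.4687, -0.046, 0.0541]
tcp_rot: [[0.983, -0.185, 0.001], [-0.185, -0.983, -0.002], [0.002, 0.001, -1.0]]
force: [-0.4, 0.7, 2.9]
opening: 0.573
```

```bash
python3 go.py -18 31 46 -11
```

```text
t 3.7 pos [ 0.4687 -0.046   0.0541] ej xy -17.3 31.3 F [-0.36  0.69  2.9 ] open 0.5733041793087793
slide [-0.7  0.2  8.1] twist [ 0.001 -0.002  0.006]
```

Contact shows at z = 54 mm with about 2.5 N, as the key height predicts. Pressing now.

>>> {"name": "carry_out", "arguments": {"grip": [0.15,0.15,0.15,0.15,0.15,0.15,0.15], "slide": [[0,0,2.5],[0,0,2.5],[0,0,2.5],[0,0,1],[0,0,0],[0,0,0],[0,0,0]], "twist": [[0,0,0],[0,0,0],[0,0,0],[0,0,0],[0,0,0],[0,0,0],[0,0,0]]}}

```text
time_s: 4.4
position: [0.4687, -0.046, 0.0465]
tcp_rot: [[0.983, -0.185, 0.002], [-0.185, -0.983, -0.002], [0.003, 0.001, -1.0]]
force: [-0.5, 0.1, 3.8]
opening: 0.576
```

```bash
python3 go.py -18 31 46 -11;python3 - <<'E'
from rig import bot
import cv2,pickle
s=bot.read_state()
for n in("wrist","scene"):
    c=bot.capture(n);pickle.dump((s,c),open(n+"3.pkl","wb"))
    i=c["color"][:,:,::-1]
    if n=="scene": i=cv2.resize(i[150:280,220:400],None,fx=4.4,fy=4.4,interpolation=2)
    cv2.imwrite(f"pics/{n}3.png",i)
E
```

```text
t 4.4 pos [ 0.4687 -0.046   0.0465] ej xy -17.3 31.2 F [-0.47  0.12  3.84] open 0.5760232822043202
slide [-0.7  0.2  0.5] twist [ 0.001 -0.003  0.006]
```

View pics/wrist3.png

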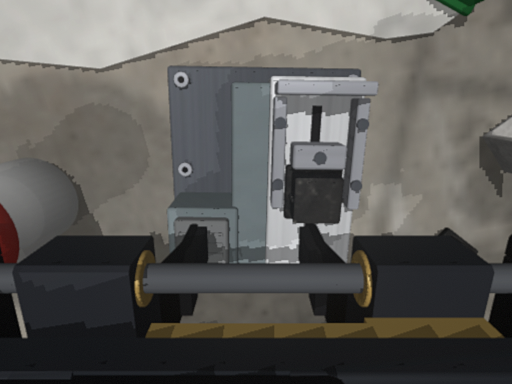

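View pics/scene3.png

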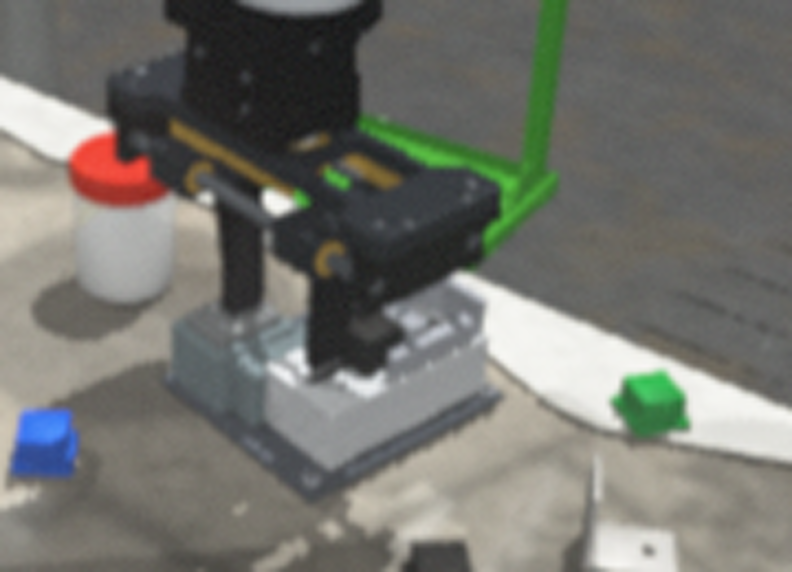

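The cap has moved forward with the slider behind it, and its front face is near the finger (wrist view, row 222). I'll press a bit more for margin and dwell.

>>> {"name": "carry_out", "arguments": {"grip": [0.15,0.15,0.15,0.15,0.15,0.15,0.15,0.15,0.15,0.15], "slide": [[0,0,1],[0,0,0],[0,0,0],[0,0,0],[0,0,0],[0,0,0],[0,0,0],[0,0,0],[0,0,0],[0,0,0]], "twist": [[0,0,0],[0,0,0],[0,0,0],[0,0,0],[0,0,0],[0,0,0],[0,0,0],[0,0,0],[0,0,0],[0,0,0]]}}

```text
time_s: 5.5
position: [0.4684, -0.0459, 0.0464]
tcp_rot: [[0.982, -0.19, 0.002], [-0.19, -0.982, -0.001], [0.002, 0.0, -1.0]]
force: [-0.4, 0.4, 4.4]
opening: 0.577
```

```bash
python3 go.py -18 31 46 -11;python3 - <<'E'
from rig import bot
import cv2,pickle
from h import *
s=bot.read_state()
c=bot.capture("wrist");pickle.dump((s,c),open("wrist4.pkl","wb"))
cv2.imwrite("pics/wrist4.png",c["color"][:,:,::-1])
M=np.eye(4);M[:3,:3]=s["tcp_rot"];M[:3,3]=s["position"];W=M@c["T_tool_cam"]
w=dict(c);w["position"]=W[:3,3];w["rotation"]=W[:3,:3];P=pts(w)
O=np.array([.4797,-.080,0]);a=np.radians(-11);X=np.array([np.cos(a),np.sin(a),0]);Y=np.array([-X[1],X[0],0])
for v in range(130,240,6):print(v,[(tuple(((P[v,u]-O)@np.c_[X,Y,[0,0,1]]*1000).round().astype(int)),c["color"][v,u].max()) for u in(316,210)])
E
```

```text
t 5.5 pos [ 0.4684 -0.0459  0.0464] ej xy -17.6 31.3 F [-0.4   0.38  4.44] open 0.5772730308588712
slide [-0.4  0.3  0.4] twist [ 0.    -0.002  0.001]
130 [((np.int64(43), np.int64(-2), np.int64(39)), np.uint8(40)), ((np.int64(40), np.int64(58), np.int64(6)), np.uint8(98))]
136 [((np.int64(40), np.int64(-2), np.int64(40)), np.uint8(39)), ((np.int64(36), np.int64(58), np.int64(6)), np.uint8(96))]
142 [((np.int64(37), np.int64(-2), np.int64(40)), np.uint8(39)), ((np.int64(32), np.int64(58), np.int64(5)), np.uint8(97))]
148 [((np.int64(59), np.int64(31), np.int64(208)), np.uint8(93)), ((np.int64(29), np.int64(58), np.int64(6)), np.uint8(98))]
154 [((np.int64(33), np.int64(1), np.int64(55)), np.uint8(151)), ((np.int64(25), np.int64(58), np.int64(6)), np.uint8(98))]
160 [((np.int64(31), np.int64(1), np.int64(56)), np.uint8(86)), ((np.int64(21), np.int64(58), np.int64(6)), np.uint8(96))]
166 [((np.int64(28), np.int64(1), np.int64(57)), np.uint8(89)), ((np.int64(17), np.int64(58), np.int64(6)), np.uint8(96))]
172 [((np.int64(25), np.int64(0), np.int64(55)), np.uint8(116)), ((np.int64(13), n
[... 699 characters left out ...]
), np.uint8(48)), ((np.int64(0), np.int64(55), np.int64(38)), np.uint8(99))]
214 [((np.int64(4), np.int64(0), np.int64(59)), np.uint8(49)), ((np.int64(-3), np.int64(55), np.int64(40)), np.uint8(118))]
220 [((np.int64(1), np.int64(0), np.int64(58)), np.uint8(50)), ((np.int64(-5), np.int64(54), np.int64(44)), np.uint8(89))]
226 [((np.int64(-3), np.int64(-1), np.int64(57)), np.uint8(41)), ((np.int64(-7), np.int64(54), np.int64(47)), np.uint8(104))]
232 [((np.int64(-6), np.int64(-1), np.int64(58)), np.uint8(27)), ((np.int64(-11), np.int64(55), np.int64(45)), np.uint8(89))]
238 [((np.int64(-6), np.int64(1), np.int64(65)), np.uint8(25)), ((np.int64(-15), np.int64(55), np.int64(45)), np.uint8(68))]
```

View pics/wrist4.png

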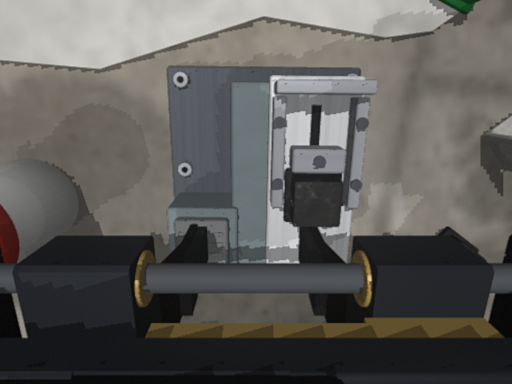

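The cap is unchanged between the two pictures: front face at x ≈ -7 against the finger, top z ≈ 59 (flat), key near its stop. Fx is small, so I'll check the contact through the moment, since friction at the key may balance the cap's push.

```bash
python3 - <<'E'
from rig import bot
for k in range(4):
    s=bot.read_state();print(s["time_s"],s["force"].round(2),s["moment"].round(3),s["position"].round(4));bot.capture("top")
E
```

```text
5.55 [-1.4   0.    4.63] [ 0.139  0.162 -0.167] [ 0.4685 -0.046   0.0464]
5.6 [-1.14  0.39  3.79] [ 0.186  0.135 -0.112] [ 0.4684 -0.046   0.0464]
5.65 [-1.32 -0.14  5.28] [ 0.198  0.221 -0.161] [ 0.4685 -0.0459  0.0464]
5.7 [-0.54  0.32  5.36] [ 0.206  0.153 -0.147] [ 0.4685 -0.046   0.0464]
```

A yaw moment of about -0.15 Nm (near 0 at the start) confirms the cap pushing on the deck finger. The key is about 7.6 mm down, so I'll press the last bit onto the stop.

>>> {"name": "carry_out", "arguments": {"grip": [0.15,0.15,0.15,0.15], "slide": [[0,0,1.5],[0,0,1.5],[0,0,1.5],[0,0,1.5]], "twist": [[0,0,0],[0,0,0],[0,0,0],[0,0,0]]}}

```text
time_s: 6.15
position: [0.4685, -0.046, 0.0461]
tcp_rot: [[0.982, -0.191, 0.004], [-0.191, -0.982, -0.001], [0.005, 0.0, -1.0]]
force: [-3.5, -1.1, 19.3]
opening: 0.576
```

```bash
python3 - <<'E'
from rig import bot
import cv2
for k in range(6):
    s=bot.read_state();print(s["time_s"],s["force"].round(2),s["moment"].round(3),s["position"].round(4));c=bot.capture("wrist")
cv2.imwrite("pics/wrist5.png",c["color"][:,:,::-1])
E
```

```text
6.15 [-3.5  -1.06 19.32] [ 0.599  0.469 -0.039] [ 0.4685 -0.046   0.0461]
6.2 [-3.42 -0.65 20.21] [ 0.544  0.471 -0.013] [ 0.4685 -0.046   0.0461]
6.25 [-3.49 -0.76 21.53] [ 0.645  0.488 -0.101] [ 0.4685 -0.046   0.046 ]
6.3 [-2.61 -0.   19.86] [ 0.597  0.564 -0.092] [ 0.4685 -0.046   0.0461]
6.35 [-2.22 -0.08 19.95] [ 0.549  0.522 -0.055] [ 0.4685 -0.046   0.046 ]
6.4 [-2.77  0.15 20.1 ] [ 0.556  0.478 -0.087] [ 0.4685 -0.046   0.046 ]
```

View pics/wrist5.png

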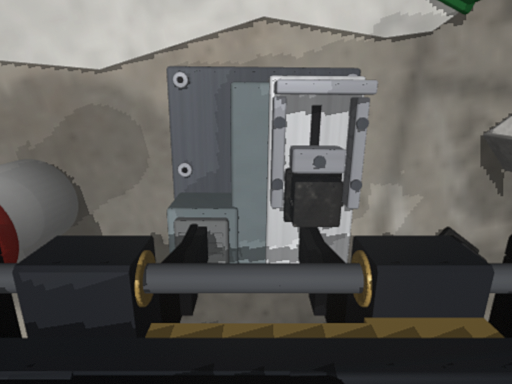

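The key is on its stop at about 20 N, and the cap now pushes the finger with a clear 3 N in -x. I'll ease the press to a moderate level, let it settle and hand in.

>>> {"name": "carry_out", "arguments": {"grip": [0.15,0.15,0.15,0.15,0.15], "slide": [[0,0,0.8],[0,0,0.8],[0,0,0.8],[0,0,0.8],[0,0,0.8]], "twist": [[0,0,0],[0,0,0],[0,0,0],[0,0,0],[0,0,0]]}}

```text
time_s: 6.95
position: [0.4685, -0.0459, 0.0462]
tcp_rot: [[0.982, -0.191, 0.007], [-0.191, -0.982, -0.002], [0.007, 0.0, -1.0]]
force: [-1.5, 0.5, 13.7]
opening: 0.574
```

```bash
python3 - <<'E'
from rig import bot
import cv2
for k in range(4):
    s=bot.read_state();print(s["time_s"],s["force"].round(2),s["moment"].round(3),s["position"].round(4));c=bot.capture("wrist")
cv2.imwrite("pics/wrist6.png",c["color"][:,:,::-1])
d=cv2.absdiff(cv2.imread("pics/wrist5.png"),cv2.imread("pics/wrist6.png"))[140:230,270:360];print(d.mean(),d.max())
if -s["force"][0]>.5 and 5<s["force"][2]<30 and abs(s["position"][2]-.046)<.001: print(bot.hand_in())
E
```

```text
6.95 [-1.5   0.46 13.68] [ 0.474  0.358 -0.09 ] [ 0.4685 -0.0459  0.0462]
7.0 [-1.33 -0.63 12.09] [ 0.429  0.363 -0.079] [ 0.4685 -0.046   0.0462]
7.05 [-1.25 -1.03 13.09] [ 0.471  0.344 -0.121] [ 0.4685 -0.046   0.0462]
7.1 [-2.38 -0.86 13.67] [ 0.469  0.356 -0.108] [ 0.4685 -0.046   0.0462]
1.9681069958847737 87
the job is handed in; nothing more can be done
None
```

One finger pressed the ejector's key onto its stop and is still holding it there. The other finger stopped the cap on the open deck. I handed the job in at about 7.1 s; no verdict is reported.

- **Key:** the tip was at z ≈ 46.2 mm, so the key was about 8 mm down. I was pressing with about 13 N, which is on the stop.
- **Cap:** in the wrist depth image its front face was at ejector x ≈ -7 mm against the finger, putting its centre at about x = 8 mm. Its top was at z ≈ 59 mm, so it was lying flat. It looked at rest in successive pictures.
- **Contact with the cap:** the tool felt about 1.3 to 2.4 N in -x and a yaw moment of about -0.1 Nm, which fits the cap pushing on the finger. At a lighter press, Fx was only about 0.4 N. I put that down to friction at the key, but I could not measure the contact force on the cap directly.
- **Last picture check:** I compared the last two wrist images around the cap by numbers only. The mean difference was 2 grey levels, but the largest was 87 and I did not look into it.
- **Loose things:** the arm stayed clear of the jar, bracket and spare cap in the pictures I viewed. I did not re-measure their positions.

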